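Tip the parts bin and scoop out the spacer sleeves

TASK

Lift the red handle to tip the grey bin up to about 25 degrees or more, so that the three brass spacer sleeves gather in its low corner. Then take the orange-gripped scoop, scoop the sleeves out of that corner with it and tip all three into the blue tray, never touching them with the fingers. Finally stand the scoop upright on the table clear of the tray, leaving the bin tipped up and the other things where they are.

Things in the scene. Friction and masses are not known exactly. Their poses are not given: they have to be found in the camera images.
- bin_stand: dark steel base of the tipping bin, fixed to the table; plate 225 x 150 x 8 mm. Origin on the table directly under the hinge axis, which lies 20 mm up, along y, at the bin's near bottom edge; x points along the bin away from the hinge (away from the robot at yaw 0), z up
- tip_bin (a joint): tipping angle of the grey bin, rad: 0 = flat, grows as the far (handle) end is lifted, stop at 0.55. Stiff hinge: stays where left unless pressed hard; lifting takes about 12 N at the handle. Bin outside 231 long x 128 wide x 64 mm high, walls and floor 4 mm, inside 223 x 120 x 60 mm deep, near (low end) wall 86 mm high inside; when flat its inner floor is 16 mm above the table
- bin_handle (a point): middle of the handle's bar: red round bar, 10 mm thick, 90 mm long along y, above the far wall; 229 mm from the hinge along the bin and 88 mm above the hinge axis when flat, about 27 mm clear above the rim. Moves with the bin
- bin_corner (a point): middle of the line where floor and near (hinge end) wall would meet; 4 mm along the bin from the hinge axis and 4 mm below it when flat. A 45 degree cove fills this corner, 14 mm along the floor and 14 mm up the wall. Axes turn with the bin: x along the floor away from the near wall (uphill when tipped), z normal to the floor
- sleeve_0: brass spacer sleeve, smooth round cylinder 24 mm in diameter, 100 mm long, about 55 g, lying loose in the bin, free to roll. Origin at its centre, y along its axis
- sleeve_1: brass spacer sleeve, smooth round cylinder 24 mm in diameter, 100 mm long, about 55 g, lying loose in the bin, free to roll. Origin at its centre, y along its axis
- sleeve_2: brass spacer sleeve, smooth round cylinder 24 mm in diameter, 100 mm long, about 55 g, lying loose in the bin, free to roll. Origin at its centre, y along its axis
- scoop: flat hand scoop, about 160 g: aluminium blade 85 long x 100 wide x 2 mm, no side walls, 33 mm high back wall at the heel (front face 82 mm behind the nose). Origin on the blade's underside, 47 mm behind the nose; nose points to -x, z up. Behind the back wall an upright square orange grip, 22 x 22 mm, axis 49 mm behind the origin, from 20 to 112 mm above the underside
- scoop_grip (a point): point on the axis of the scoop's orange grip, 90 mm above the blade's underside, 49 mm behind the scoop's origin; the grip's faces are square to the blade
- scoop_nose (a point): middle of the scoop's nose edge, on the underside
- tray: blue plastic tray, open on top, fixed: outside 170 (x) x 160 (y) x 42 mm high, walls and floor 4 mm. Origin at the centre of its underside, z up
- tape_yellow: bystander: yellow tape roll lying flat, 64 mm across, 19 mm high; origin at the centre of its underside
- tape_black: bystander: black tape roll lying flat, 70 mm across, 18 mm high; origin at the centre of its underside
- screwdriver: bystander: screwdriver with red handle, 191 mm long (y), 26 mm high; origin at the centre of its underside
- glue_bottle: bystander: white glue bottle with red cap, 34 mm in diameter, 100 mm high; origin at the centre of its underside
- letter_m: bystander: black acrylic sign letter with white face and four strokes, 54 x 54 x 17 mm; origin at the centre of its underside
- letter_y: bystander: black acrylic sign letter with white face and three arms, 48 x 45 x 16 mm; origin at the centre of its underside
Not all that is in view belongs to the job. Of the things that look like the scoop, the larger one is meant.

How it is judged:
On the way, in this order (a step that is already met when the one before it is completed fails the run):
1. the bin is tipped up (at least 0.40 rad) and all three sleeves lie within 100 mm of its low inner wall (value of joint tip_bin above 0.4 rad and x of each of sleeve_0, sleeve_1, sleeve_2 in the frame of bin_corner below 0.1 m), for 0.2 s.
2. at least one sleeve is carried on the scoop, its nose more than 90 mm above the table (height (world z) of scoop_nose above 0.09 m and ((x of sleeve_0 in the frame of scoop between -0.05 and 0.036 m and y of sleeve_0 in the frame of scoop between -0.07 and 0.07 m and z of sleeve_0 in the frame of scoop between 0.005 and 0.06 m) or (x of sleeve_1 in the frame of scoop between -0.05 and 0.036 m and y of sleeve_1 in the frame of scoop between -0.07 and 0.07 m and z of sleeve_1 in the frame of scoop between 0.005 and 0.06 m) or (x of sleeve_2 in the frame of scoop between -0.05 and 0.036 m and y of sleeve_2 in the frame of scoop between -0.07 and 0.07 m and z of sleeve_2 in the frame of scoop between 0.005 and 0.06 m))), for 0.2 s.
At the end, for the whole second after the job is handed in: All three sleeves lie inside the blue tray, below its rim and at rest; the scoop stands upright (within 0.1 rad) on the table, its blade flat on it and its origin more than 120 mm from the tray's; the bin is still tipped up by more than 0.37 rad (x of sleeve_0 in the frame of tray between -0.082 and 0.082 m and y of sleeve_0 in the frame of tray between -0.077 and 0.077 m and z of sleeve_0 in the frame of tray between 0 and 0.042 m and linear speed of each of sleeve_0, sleeve_1, sleeve_2, scoop below 0.03 m/s and x of sleeve_1 in the frame of tray between -0.082 and 0.082 m and y of sleeve_1 in the frame of tray between -0.077 and 0.077 m and z of sleeve_1 in the frame of tray between 0 and 0.042 m and x of sleeve_2 in the frame of tray between -0.082 and 0.082 m and y of sleeve_2 in the frame of tray between -0.077 and 0.077 m and z of sleeve_2 in the frame of tray between 0 and 0.042 m and value of joint tip_bin above 0.37 rad and angle between scoop's own z axis and vertical below 0.1 rad and height (world z) of scoop between -0.003 and 0.003 m and horizontal distance between scoop and tray above 0.12 m); the robot touches nothing.
It fails at once if the fingers touch a sleeve (more than 0.5 N) (contact force between the fingers and sleeve_0 above 0.5 N or contact force between the fingers and sleeve_1 above 0.5 N or contact force between the fingers and sleeve_2 above 0.5 N).
It fails at once if a bystander is moved by more than 30 mm (distance of any of tape_yellow, tape_black, screwdriver, glue_bottle, letter_m, letter_y from where it was at the start of the episode above 0.03 m).
It also fails if it takes over 72 s, if anything falls off the work surface, if the arm or the gripper's body presses on something with over 40 N, if the wrist force passes 120 N, or if a joint passes its speed limit or range.

ROBOT

A 6-joint arm with a two-finger parallel gripper is mounted at the origin on a cart in front of the work surface, level with it; the furniture and walls round the work are solid. World frame = base frame: x ahead of the robot, y to its left, z up, the work surface at z = 0. Lengths are in m, angles in rad, forces in N, time in s.
With the tool pointing down it reaches from about 0.4 to 0.825 m from the base axis. Payload 7 kg.
Tool frame: the origin (TCP) lies midway between the tips of the shut fingers; the grasp point (between the pads) lies 19 mm behind it; z points along the fingers, y is the line along which they close (so a half turn about z gives the same grasp; the last joint's range is limited). The gripper opens to 88 mm and grips with 3 to 60 N. Pads are 19 mm wide; open, the fingers measure 130 mm over their backs; the gripper's body (78 mm by 193 mm) begins 47 mm behind the grasp point.
Start: joints at [1.436, 0.359, 0.012, 0, -1.224, -0.288], TCP at [0.277, 0.616, 0.227] pointing down, gripper open.
Joint ranges: [-3.07, 3.07], [-1.43, 2.12], [-1.02, 1.25], [-3.03, 1.67], [-3.05, -0], [-3.03, 3.03]. Speed limits (rad/s): [2.39, 2.39, 3.01, 3.14, 3.14, 3.14].

INTERFACE

Orientations are given as [roll, pitch, yaw] about the fixed x, y, z axes, in that order (R = Rz(yaw) Ry(pitch) Rx(roll)).
In Python, from station import arm, grab_frame, camera_params, spot_in gives the robot as it stands.
- The arm moves only by the shell command python3 -m jog 'ROWS' [FORCE]. ROWS is JSON, a list that holds one entry, the list of rows, each a list of 7 numbers: the shift along the tool's x, y, z in mm, then the turn, a rotation vector about the tool's x, y, z in rad, then the finger opening in mm, from 0 to 87.6. In form: [[[x, y, z, wx, wy, wz, fingers], ...]]. A call has 1 to 20 rows; each row is the pose to reach, as a shift and turn from the pose commanded when the call began, along the tool's axes at that moment; what a row does not reach only later rows make up. A row lasts 1/8 s, in which the tool goes at most 62.5 mm and 10.7 degrees, less where a joint would pass 70% of its speed; a pose out of reach is approached as far as the arm can. A call with a gripper value outside its range is refused whole. The fingers move at their own pace and stop on an object; FORCE is the grip in N (left out, the last holds). Time passes only in rows, so rows that repeat a pose let the fingers close. It gives the time, the measured TCP pose, the force, the opening and the grip force at its end, in the units of the state.
- arm.get_state(): the state, without advancing time (a new reading comes with each control period).
- grab_frame(name): name is "scene" or "top" or "wrist"; returns (picture, depth): 400x640x3 uint8, blue, green, red; 400x640 float32, m along the optical axis (not along the pixel's ray), 0 where there is no reading.
- camera_params(name): a dict with "mtx" (3x3 intrinsics, pixels), "R" (3x3) and "t" (3): a world point X has camera coordinates R X + t. Camera axes: x right, y down, z forward; pixel columns grow to the right and rows downward; lengths in m; the calibration is good to about 2 mm. A picture is of the moment at which its call begins: read the wrist's pose just before it. camera_params takes no time and is no camera call; for the wrist camera it gives the pose at the moment of the call.
- arm.job_done(): hands the job in; it is judged then, once.
Trained networks look in the newest picture that a camera, given by its name, has taken for a name from the list of things; names that differ only in an ending like _2 or _b are one class to them, and where a whole thing is asked for, a point or a joint stands for the part that bears it (a point fixed in the world has none). Each returns a list of dicts, best first, with "confidence" (0 to 1); they miss things now and then, are a little off and sometimes report something else, mostly with a low value. They report only what shows in the picture. A call takes as long as a camera call. They do not tell look-alikes from the thing itself.
- spot_in(query, camera): "uv" ([column, row] in pixels, amid what is visible of it).
The state is a dict: "t": time; "q": joint angles; "qd": joint speeds; "joint_efforts": joint torques, N m; "eef_pos": TCP position; "ee_rot": TCP orientation; "force": force on the tool from outside, world axes, zero at the start; "moment": the same for the moment, N m; "width": finger opening in m; "gripper_force": force on a finger pad.
Only numpy, scipy, OpenCV 4.12 (cv2) and the standard library are available. Lean on these libraries where they do the work, as an engineer would, in place of code of your own. Each camera call takes 0.05 s, during which the arm holds its last target. There are 200 camera calls.

## Working session

There is one attempt and no reset: what is moved stays moved. The work goes in short steps, Python scripts to look and compute and a shell command to move; the robot and the scene stay as the last step left them, time stands still between calls to the robot, and variables do not carry over. Pictures are saved under pics/ and viewed, at most 10 in all, crops included, and the job is handed in when it is done.

```bash
ls; mkdir -p pics
cat > h.py <<'E'
import numpy as np, cv2
from station import arm, grab_frame, camera_params, spot_in
from scipy.spatial.transform import Rotation as Rn
def world(cam,uv,d,P=None):
    P=P or camera_params(cam); K=np.array(P['mtx']); 
    c=np.linalg.inv(K)@np.array([uv[0],uv[1],1.])*d
    return np.array(P['R']).T@(c-np.array(P['t']))
def cloud(cam,D):
    P=camera_params(cam);K=np.array(P['mtx']);v,u=np.mgrid[:D.shape[0],:D.shape[1]]
    c=np.stack([(u-K[0,2])/K[0,0]*D,(v-K[1,2])/K[1,1]*D,D],-1)-np.array(P['t'])
    return c@np.array(P['R'])
def Rs(s):
    return Rn.from_euler('xyz',s['ee_rot']).as_matrix() if np.size(s['ee_rot'])==3 else np.array(s['ee_rot'])
def rel(p,yaw=None,R=None):
    s=arm.get_state();Rc=Rs(s)
    return (Rc.T@(np.array(p)-s['eef_pos'])*1000).round(1), (Rn.from_matrix(Rc.T@R).as_rotvec().round(3) if R is not None else None)
E
python3 - <<'E'
from h import *
s=arm.get_state();print(s)
ims=[]
for c in ['scene','top']:
    im,D=grab_frame(c);ims.append(im);np.savez('pics/'+c,im=im,D=D,C=cloud(c,D))
    for n in ['bin_stand','bin_handle','sleeve_0','scoop','scoop_grip','tray','tape_yellow','tape_black','screwdriver','glue_bottle','letter_m','letter_y']:
        print(c,n,[(np.round(r['uv']).tolist(),round(r['confidence'],2),np.round(world(c,r['uv'],D[int(r['uv'][1]),int(r['uv'][0])]),3).tolist()) for r in spot_in(n,c)[:4]])
cv2.imwrite('pics/a_scene.png',ims[0]);cv2.imwrite('pics/a_top.png',ims[1])
E
```

```text
pics
{'t': 0.0, 'q': array([ 1.43612778e+00,  3.59382630e-01,  1.10686105e-02, -4.11814439e-04,
       -1.22412758e+00, -2.88097377e-01]), 'qd': array([-0.0001259 , -0.0001038 ,  0.00338178, -0.00169527,  0.00053033,
        0.00112134]), 'joint_efforts': array([-5.63874937e-05, -5.82707906e+01,  2.93061447e+01,  6.99691683e+00,
        6.90897970e-03, -1.60469449e-04]), 'eef_pos': array([0.27674441, 0.61510521, 0.22561859]), 'ee_rot': array([ 3.13990519e+00, -9.63436046e-05, -4.22906087e-01]), 'force': array([ 0.17664152, -0.30755496, -0.27269373]), 'moment': array([ 0.01822351, -0.06607793, -0.01650001]), 'gripper_force': 0.0, 'width': 0.08772316693108856}
scene bin_stand [([326.0, 224.0], 0.63, [0.574, 0.279, 0.012]), ([324.0, 221.0], 0.26, [0.565, 0.276, 0.03])]
scene bin_handle [([332.0, 213.0], 0.58, [0.611, 0.305, 0.018])]
scene sleeve_0 [([304.0, 230.0], 0.7, [0.501, 0.273, 0.033]), ([324.0, 222.0], 0.58, [0.566, 0.275, 0.029]), ([346.0, 212.0], 0.5, [0.634, 0.269, 0.037])]
scene scoop [([271.0, 200.0], 0.85, [0.503, 0.468, -0.002]), ([266.0, 160.0], 0.53, [0.576, 0.65, 0.013
[... 1438 characters left out ...]
220.0], 0.63, [0.502, 0.473, 0.003])]
top tray [([426.0, 238.0], 0.68, [0.44, 0.01, 0.005])]
top tape_yellow [([407.0, 167.0], 0.64, [0.655, 0.06, 0.003])]
top tape_black [([258.0, 279.0], 0.77, [0.332, 0.508, 0.02]), ([346.0, 218.0], 0.63, [0.506, 0.25, 0.034])]
top screwdriver [([332.0, 193.0], 0.74, [0.577, 0.288, 0.04]), ([366.0, 133.0], 0.69, [0.756, 0.182, 0.022])]
top glue_bottle [([339.0, 197.0], 0.61, [0.568, 0.266, 0.02]), ([271.0, 222.0], 0.3, [0.496, 0.472, 0.001])]
top letter_m [([308.0, 283.0], 0.65, [0.316, 0.365, -0.001]), ([334.0, 283.0], 0.47, [0.316, 0.287, 0.016])]
top letter_y [([308.0, 283.0], 0.65, [0.316, 0.365, -0.001]), ([334.0, 283.0], 0.47, [0.316, 0.287, 0.016])]
```

View pics/a_top.png

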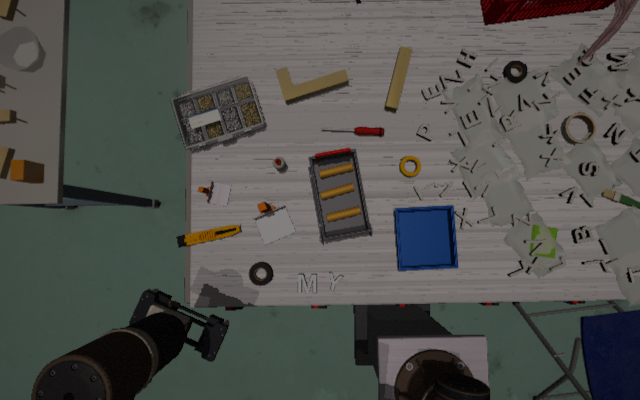

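View pics/a_scene.png

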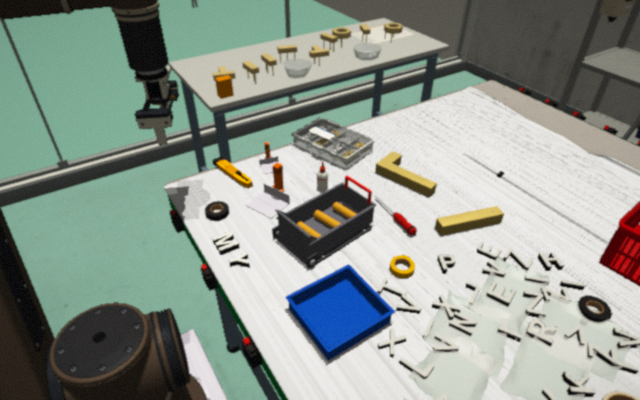

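Look-alikes of the scoop: the large one is at top (270,220) / scene (274,190), the small one at top (212,193) / scene (266,155). The big one is the target. The bin is at top (340,195) with its handle at (333,153), and the tray is at (426,238). The letters M and Y are at (308..334,283).

Run:
```python
from h import *
for c in ['top','scene']:
    z=np.load(f'pics/{c}.npz');im,D,C=z['im'],z['D'],z['C'];hsv=cv2.cvtColor(im,cv2.COLOR_BGR2HSV).astype(int)
    H,S,V=hsv[...,0],hsv[...,1],hsv[...,2];X,Y,Z=C[...,0],C[...,1],C[...,2]
    box=lambda a,b,e,f:(X>a)&(X<b)&(Y>e)&(Y<f)&(D>0)
    def rep(n,m):
        P=C[m]; 
        if len(P)<4: print(c,n,len(P));return
        r=cv2.minAreaRect(P[:,:2].astype(np.float32)*1000)
        print(c,n,len(P),'mean',P.mean(0).round(4),'med',np.median(P,0).round(4),'zmax',np.percentile(P[:,2],[10,95]).round(3),'rect',np.round(r[0],1),np.round(r[1],1),round(r[2],1))
    red=((H<6)|(H>174))&(S>150)&(V>70)
    rep('handle',red&box(.6,.75,.2,.36)&(Z>.08))
    rep('grip',(H<15)&(S>150)&(V>70)&box(.48,.6,.4,.56)&(Z>.02))
    rep('griptop',(H<15)&(S>150)&(V>70)&box(.48,.6,.4,.56)&(Z>.1))
    rep('tray',(H>100)&(H<125)&(S>150)&box(.3,.56,-.12,.13)&(Z>.034))
    rep('binrim',(V<110)&(S<90)&box(.4,.72,.15,.4)&(Z>.06)&(Z<.09))
    rep('binnear',(V<110)&(S<90)&box(.4,.72,.15,.4)&(Z>.09)&(Z<.115))
    rep('sleeves',(H>8)&(H<28)&(S>120)&box(.4,.7,.2,.36)&(Z>.02)&(Z<.06))
    rep('blade',(S<40)&box(.43,.56,.4,.53)&(Z<.02)&(V>190))
```

```text
top handle 105 mean [0.6828 0.2866 0.1128] med [0.6831 0.2875 0.113 ] zmax [0.11  0.116] rect [683.  287.6] [ 8.8 95.4] 8.5
top grip 71 mean [0.5363 0.4783 0.0982] med [0.537  0.4796 0.1114] zmax [0.034 0.115] rect [536.5 480.5] [20.  41.1] 27.5
top griptop 57 mean [0.5371 0.4799 0.1119] med [0.5361 0.4797 0.112 ] zmax [0.109 0.115] rect [537.1 480.1] [19.7 20.1] 25.4
top tray 695 mean [0.4477 0.0183 0.0416] med [0.4499 0.0135 0.0417] zmax [0.039 0.045] rect [444.7  20.9] [176.4 170.4] 1.9
top binrim 583 mean [0.5877 0.2687 0.0752] med [0.5899 0.2615 0.0758] zmax [0.07 0.08] rect [573.5 270. ] [234.2 135.9] 9.2
top binnear 159 mean [0.4575 0.2514 0.1019] med [0.4566 0.2509 0.1024] zmax [0.099 0.105] rect [461.4 252. ] [ 17.3 132.4] 9.1
top sleeves 791 mean [0.581  0.2691 0.0378] med [0.5829 0.2693 0.0382] zmax [0.033 0.042] rect [580.8 270.5] [158.5 106.2] 8.5
top blade 0
scene handle 83 mean [0.6766 0.2803 0.1063] med [0.677  0.2797 0.11  ] zmax [0.089 0.113] rect [676.7 281.5] [ 8.6 93.8] 9.9
scene grip 153 mean [0.5298 0.47   0.0706] med [0.529  0.4689 0.0693] zmax [0.037 0.111] rect [530.1 472.9] [28.6 24.7] 76.2
scene griptop 40 mean [0.531  0.4728 0.1079] med [0.5307 0.4709 0.1085] zmax [0.102 0.113] rect [531.7 474.5] [19.  17.2] 19.8
scene tray 1069 mean [0.4353 0.007  0.0407] med [ 0.4302 -0.0035  0.041 ] zmax [0.037 0.044] rect [438.6  16.3] [180.  169.6] 1.8
scene binrim 956 mean [0.5518 0.2581 0.0712] med [0.5396 0.2523 0.0716] zmax [0.062 0.085] rect [566.4 265.4] [237.4 136.9] 8.9
scene binnear 129 mean [0.4523 0.2407 0.0999] med [0.4522 0.2437 0.1008] zmax [0.092 0.104] rect [452.6 242.3] [ 14.3 123.5] 12.0
scene sleeves 547 mean [0.5762 0.2785 0.0353] med [0.5734 0.2778 0.0366] zmax [0.028 0.041] rect [576.6 283.3] [161.5  94.4] 9.4
scene blade 864 mean [4.792e-01 4.559e-01 1.000e-04] med [4.744e-01 4.502e-01 2.000e-04] zmax [-0.003  0.003] rect [495.  464.9] [129.8 129.1] 0.0
```

Run:
```python
from h import *
im=np.load('pics/top.npz')['im'];a=cv2.resize(im[130:260,180:380],None,fx=4,fy=4,interpolation=cv2.INTER_CUBIC);cv2.imwrite('pics/b.png',a)
```

```text
(no output)
```

View pics/b.png

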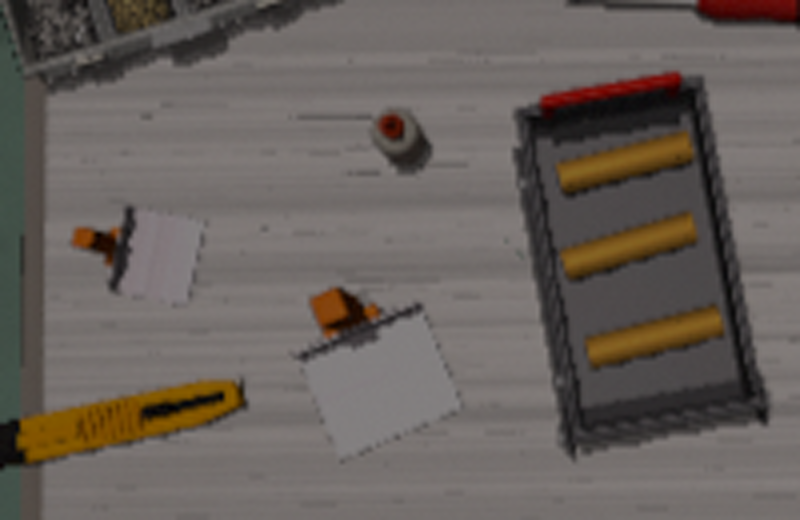

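Run:
```python
from h import *
R=Rn.from_euler('xyz',[np.pi,0,-1.414]).as_matrix()
print(rel([.68,.284,.21],R=R))
```

```text
(array([503.6, 137. ,  16.6]), array([ 0.   , -0.   ,  0.991]))
```

```bash
python3 -m jog '[[[504,137,17,0,0,0.991,87],[504,137,17,0,0,0.991,87],[504,137,17,0,0,0.991,87],[504,137,17,0,0,0.991,87],[504,137,17,0,0,0.991,87],[504,137,17,0,0,0.991,87],[504,137,17,0,0,0.991,87],[504,137,17,0,0,0.991,87],[504,137,17,0,0,0.991,87],[504,137,17,0,0,0.991,87],[504,137,17,0,0,0.991,87],[504,137,17,0,0,0.991,87]]]'
python3 - <<'E'
from h import *
im,D=grab_frame('wrist');C=cloud('wrist',D);np.savez('pics/w1',im=im,D=D,C=C);cv2.imwrite('pics/w1.png',im)
s=arm.get_state();print(s['t'],s['eef_pos'],s['ee_rot'],s['q'])
P=camera_params('wrist');print('cam',-np.array(P['R']).T@P['t'])
hsv=cv2.cvtColor(im,cv2.COLOR_BGR2HSV).astype(int);H,S,V=[hsv[...,i] for i in range(3)]
m=((H<6)|(H>174))&(S>150)&(V>60)&(D>0)&(C[...,2]>.1)&(C[...,2]<.13)
p=C[m]
if len(p): print(len(p),p.mean(0),np.percentile(p[:,2],[5,95]),cv2.minAreaRect(p[:,:2].astype(np.float32)*1000))
E
```

```text
t: 2.8
eef_pos: [0.6795, 0.2851, 0.21]
ee_rot: [-3.141, 0.0, -1.412]
force: [-0.2, -0.2, 0.2]
width: 0.0869
gripper_force: 0.0
2.85 [0.67955113 0.28510094 0.21003273] [-3.14115691e+00  3.45119284e-04 -1.41196203e+00] [ 6.60489173e-01  4.68784898e-01  1.45207015e-01 -9.81712922e-05
 -1.24667043e+00 -5.01623713e-01]
cam [0.69177608 0.20954896 0.36836261]
1281 [0.68122383 0.28050135 0.11203878] [0.10926497 0.11385205] ((680.7720947265625, 284.0391540527344), (9.218381881713867, 98.67587280273438), 9.29708194732666)
```

View pics/w1.png

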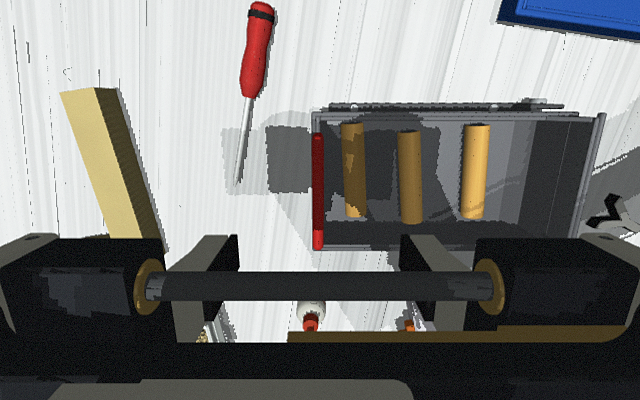

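Seen: the handle bar at (317,190) lies midway between the fingers, and the sleeves are at (353,170), (410,175) and (475,170). Next: descend and grip the bar.

```bash
python3 -m jog '[[[0,-1,60,0,0,-0.005,87],[0,-1,100,0,0,-0.005,87],[0,-1,121,0,0,-0.005,87],[0,-1,121,0,0,-0.005,87],[0,-1,121,0,0,-0.005,0],[0,-1,121,0,0,-0.005,0],[0,-1,121,0,0,-0.005,0],[0,-1,121,0,0,-0.005,0],[0,-1,121,0,0,-0.005,0],[0,-1,121,0,0,-0.005,0]]]' 40
```

```text
t: 4.1
eef_pos: [0.6814, 0.2839, 0.0886]
ee_rot: [-3.142, -0.0, -1.409]
force: [-0.0, -0.1, 0.1]
width: 0.0326
gripper_force: 0.0
```

```bash
python3 -m jog '[[[0,0,0,0,0,0,0],[0,0,0,0,0,0,0],[0,0,0,0,0,0,0],[0,0,0,0,0,0,0],[0,5,-14,0.0625,0,0,0],[0,10.4,-28,0.125,0,0,0],[0,16.9,-41.5,0.1875,0,0,0],[0,24.2,-54.5,0.25,0,0,0],[0,32.3,-67.1,0.3125,0,0,0],[0,41.2,-79.1,0.375,0,0,0],[0,50.8,-90.5,0.4375,0,0,0],[0,61,-101.3,0.5,0,0,0],[0,61,-101.3,0.5,0,0,0],[0,61,-101.3,0.5,0,0,0]]]' 40
```

```text
t: 5.85
eef_pos: [0.6207, 0.2742, 0.1901]
ee_rot: [-2.642, 0.001, -1.408]
force: [-7.6, -1.2, 3.2]
width: 0.0086
gripper_force: 40.0
```

```bash
python3 -m jog '[[[0,0,0,0,0,0,60],[0,0,0,0,0,0,60],[0,0,0,0,0,0,60],[0,0,-50,0,0,0,60],[0,0,-100,0,0,0,60],[0,0,-130,0,0,0,60]]]' 40
python3 - <<'E'
from h import *
im,D=grab_frame('top');C=cloud('top',D);hsv=cv2.cvtColor(im,cv2.COLOR_BGR2HSV).astype(int);H,S,V=[hsv[...,i] for i in range(3)];X,Y,Z=[C[...,i] for i in range(3)]
m=((H<6)|(H>174))&(S>150)&(V>60)&(X>.55)&(X<.72)&(Y>.2)&(Y<.36)&(Z>.15)
print('handle',m.sum(),C[m].mean(0) if m.any() else 0)
m=(H>8)&(H<28)&(S>120)&(X>.4)&(X<.7)&(Y>.2)&(Y<.36)&(Z<.1)
if m.sum()>5: print(m.sum(),C[m].min(0),C[m].max(0),cv2.minAreaRect(C[m][:,:2].astype(np.float32)*1000))
R=Rn.from_euler('xyz',[np.pi,0,np.radians(26)]).as_matrix()
print(arm.get_state()['t'],rel([.534,.477,.25],R=R))
cv2.imwrite('pics/t2.png',cv2.resize(im[130:260,180:380],None,fx=4,fy=4))
E
```

```text
t: 6.6
eef_pos: [0.5591, 0.2648, 0.3065]
ee_rot: [-2.64, 0.002, -1.408]
force: [0.1, 0.6, 0.4]
width: 0.0587
gripper_force: 0.0
handle 37 [0.61015366 0.31852985 0.2120186 ]
69 [0.45050082 0.284365   0.03913364] [0.5159365  0.29879414 0.0736165 ] ((483.1918029785156, 292.246337890625), (14.117332458496094, 65.44168853759766), 88.37164306640625)
6.65 (array([-212.9,   21.2,   58.2]), array([-0.353, -0.466, -1.818]))
```

View pics/t2.png

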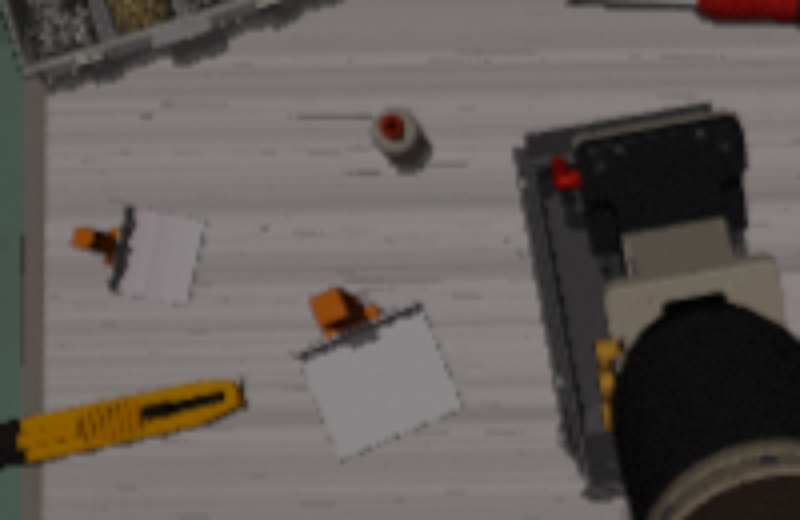

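The bin is tipped at about 0.5 rad with the three sleeves gathered at the low end, crop (608,385). The big scoop is still at crop (340,360).

```bash
python3 -m jog '[[[-213,21,58,-0.353,-0.466,-1.818,70],[-213,21,58,-0.353,-0.466,-1.818,70],[-213,21,58,-0.353,-0.466,-1.818,70],[-213,21,58,-0.353,-0.466,-1.818,70],[-213,21,58,-0.353,-0.466,-1.818,70],[-213,21,58,-0.353,-0.466,-1.818,70],[-213,21,58,-0.353,-0.466,-1.818,70],[-213,21,58,-0.353,-0.466,-1.818,70],[-213,21,58,-0.353,-0.466,-1.818,70],[-213,21,58,-0.353,-0.466,-1.818,70],[-213,21,58,-0.353,-0.466,-1.818,70],[-213,21,58,-0.353,-0.466,-1.818,70],[-213,21,58,-0.353,-0.466,-1.818,70]]]' 40
cat > s1.py <<'E'
from h import *
im,D=grab_frame('wrist');C=cloud('wrist',D);np.savez('pics/w2',im=im,D=D,C=C);cv2.imwrite('pics/w2.png',im)
s=arm.get_state();print(s['t'],s['eef_pos'],s['ee_rot'],s['q'].round(2))
hsv=cv2.cvtColor(im,cv2.COLOR_BGR2HSV).astype(int);H,S,V=[hsv[...,i] for i in range(3)];X,Y,Z=[C[...,i] for i in range(3)]
b=(D>0)&(X>.47)&(X<.6)&(Y>.41)&(Y<.54)
m=(H<15)&(S>150)&(V>70)&b&(Z>.1)&(Z<.125);p=C[m]
if len(p)>5: print('griptop',len(p),p.mean(0),cv2.minAreaRect(p[:,:2].astype(np.float32)*1000))
m=(H<15)&(S>150)&(V>70)&b&(Z>.02)&(Z<.125);p=C[m]
if len(p)>5: print('grip',len(p),p.mean(0),p.min(0),p.max(0))
m=b&(Z>.012)&(Z<.04)&(S<100);p=C[m]
if len(p)>5: print('backwall',len(p),p.mean(0),cv2.minAreaRect(p[:,:2].astype(np.float32)*1000))
E
python3 s1.py
```

```text
t: 8.28
eef_pos: [0.5344, 0.4756, 0.2431]
ee_rot: [3.139, 0.005, 0.451]
force: [-0.6, 0.3, -0.2]
width: 0.0695
gripper_force: 0.0
8.325 [0.53439454 0.47560586 0.24334881] [3.1394292  0.00524414 0.45128345] [ 1.    0.42  0.14 -0.   -1.3   1.02]
griptop 519 [0.53630633 0.47949571 0.11171959] ((535.7953491210938, 478.9405212402344), (21.875951766967773, 21.6966495513916), 26.210494995117188)
grip 826 [0.53748312 0.4800294  0.0890049 ] [0.51726192 0.45522117 0.02515123] [0.54842762 0.49719695 0.11439034]
backwall 340 [0.52467625 0.47640954 0.02740597] ((533.5413818359375, 478.7252197265625), (25.314319610595703, 99.18321990966797), 22.351537704467773)
```

View pics/w2.png

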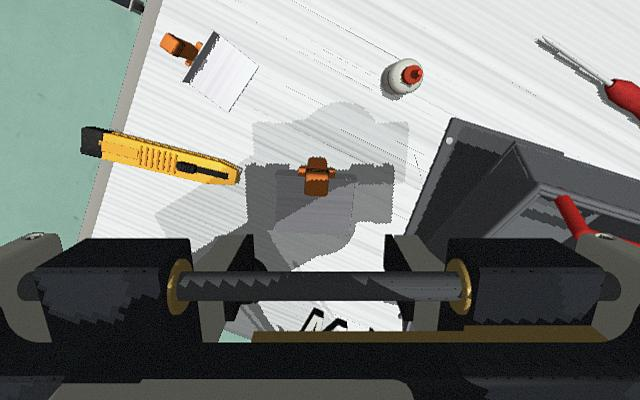

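Run:
```python
from h import *
print(rel([.5358,.479,.073],R=Rn.from_euler('xyz',[np.pi,0,.457]).as_matrix()))
```

```text
(array([  3.6,  -2.8, 170.3]), array([ 0.002,  0.005, -0.006]))
```

The scoop grip is at (316,177), centred between the fingers; the small scoop is at (205,65). Next: descend and grip.

```bash
python3 -m jog '[[[3.5,-2.8,60,0,0,-0.006,70],[3.5,-2.8,110,0,0,-0.006,70],[3.5,-2.8,150,0,0,-0.006,70],[3.5,-2.8,170,0,0,-0.006,70],[3.5,-2.8,170,0,0,-0.006,70],[3.5,-2.8,170,0,0,-0.006,0],[3.5,-2.8,170,0,0,-0.006,0],[3.5,-2.8,170,0,0,-0.006,0],[3.5,-2.8,170,0,0,-0.006,0],[3.5,-2.8,170,0,0,-0.006,0],[3.5,-2.8,170,0,0,-0.006,0],[3.5,-2.8,170,0,0,-0.006,0],[3.5,-2.8,170,0,0,-0.006,0]]]' 60
```

```text
t: 9.95
eef_pos: [0.5358, 0.479, 0.073]
ee_rot: [3.139, 0.006, 0.459]
force: [-0.3, 0.1, 1.3]
width: 0.0225
gripper_force: 59.1
```

```bash
cat >> h.py <<'E'
H0=np.array([.4548,.2471,.02]);BY=.162;TH=.5
def binp(nx,nz,phi,th=None,dy=0):
    "TCP pose for nose at (nx,nz) mm in bin-corner frame, nose up by phi rel. floor"
    Rb=Rn.from_euler('ZY',[BY,-TH]).as_matrix();Rl=Rn.from_euler('y',phi).as_matrix()
    c=H0+Rb@np.array([.004,0,-.004])
    p=c+Rb@(np.array([nx,dy,nz])/1000+Rl@np.array([.096,0,.073]))
    return p,Rb@Rl@np.diag([1.,-1,-1])
def show(*wps):
    for w in wps:
        p,R=binp(*w); print(w,p.round(3),*rel(p,R=R))
E
python3 - <<'E'
from h import *
show((95,130,-.07),(95,10,-.07))
E
```

```text
(95, 130, -0.07) [0.522 0.258 0.291] [-111.7  192.5 -217.1] [-0.081  0.571  0.29 ]
(95, 10, -0.07) [0.579 0.267 0.186] [ -56.1  209.  -112.1] [-0.081  0.571  0.29 ]
```

```bash
python3 -m jog '[[[0,0,-20,0,0,0,0],[0,0,-60,0,0,0,0],[0,0,-110,0,0,0,0],[0,0,-160,0,0,0,0],[-20,30,-200,0,0.1,0.05,0],[-40,70,-215,-0.02,0.2,0.1,0],[-70,120,-217,-0.04,0.35,0.2,0],[-95,165,-217,-0.07,0.5,0.26,0],[-112,192,-217,-0.081,0.571,0.29,0],[-112,192,-217,-0.081,0.571,0.29,0],[-112,192,-217,-0.081,0.571,0.29,0],[-112,192,-217,-0.081,0.571,0.29,0]]]' 60
python3 - <<'E'
from h import *
im,D=grab_frame('wrist');cv2.imwrite('pics/w3.png',im)
show((95,12,-.07),(95,2,-.07))
E
```

```text
t: 11.45
eef_pos: [0.5222, 0.2598, 0.2925]
ee_rot: [-3.14, -0.571, 0.161]
force: [0.9, -0.1, -1.2]
width: 0.0219
gripper_force: 59.1
(95, 12, -0.07) [0.578 0.267 0.188] [ -9.1   1.7 118. ] [-0.001 -0.    -0.   ]
(95, 2, -0.07) [0.582 0.268 0.179] [ -9.8   1.7 128. ] [-0.001 -0.    -0.   ]
```

View pics/w3.png

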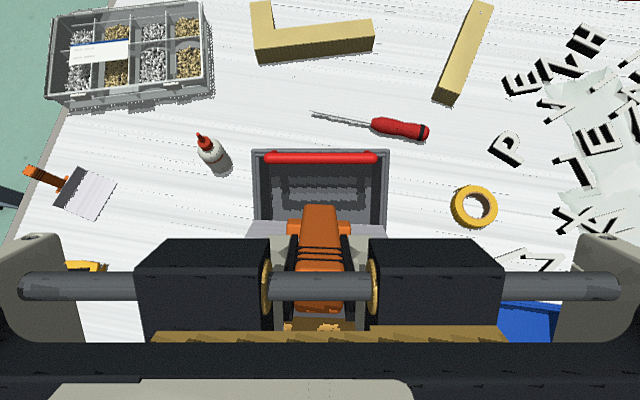

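The scoop at (320,250) is centred on the bin (handle middle at (321,157)) and parallel to it. Next: lower it toward the floor.

```bash
python3 -m jog '[[[-4,1.7,45,0,0,0,0],[-8,1.7,85,0,0,0,0],[-9,1.7,110,0,0,0,0],[-9.5,1.7,122,0,0,0,0],[-9.5,1.7,122,0,0,0,0],[-9.5,1.7,122,0,0,0,0]]]' 60
python3 -m jog '[[[0,0,2,0,0,0,0],[0,0,4,0,0,0,0],[0,0,4,0,0,0,0]]]' 60
```

```text
t: 12.25
eef_pos: [0.5794, 0.266, 0.1837]
ee_rot: [-3.141, -0.57, 0.161]
force: [-0.0, 0.2, -1.1]
width: 0.0222
gripper_force: 59.1
t: 12.62
eef_pos: [0.5807, 0.2665, 0.1802]
ee_rot: [-3.141, -0.57, 0.162]
force: [0.5, -1.1, -0.9]
width: 0.0221
gripper_force: 59.1
```

```bash
python3 -m jog '[[[0,0,1,0,0,0,0],[0,0,2,0,0,0,0],[0,0,2,0,0,0,0]]]' 60
python3 -m jog '[[[0,0,1,0,0,0,0],[0,0,1.5,0,0,0,0],[0,0,1.5,0,0,0,0]]]' 60
```

```text
t: 13.0
eef_pos: [0.5819, 0.2663, 0.1781]
ee_rot: [3.142, -0.569, 0.162]
force: [-0.0, -0.2, -0.9]
width: 0.022
gripper_force: 59.1
t: 13.38
eef_pos: [0.5828, 0.2667, 0.1772]
ee_rot: [-3.141, -0.57, 0.162]
force: [-1.3, 0.1, 2.1]
width: 0.0221
gripper_force: 59.1
```

```bash
python3 -m jog '[[[-4,0,-0.3,0,0,0,0],[-8,0,-0.5,0,0,0,0],[-12,0,-0.8,0,0,0,0],[-16,0,-1.1,0,0,0,0],[-20,0,-1.4,0,0,0,0],[-24,0,-1.7,0,0,0,0],[-28,0,-2,0,0,0,0],[-32,0,-2.2,0,0,0,0],[-36,0,-2.5,0,0,0,0],[-40,0,-2.8,0,0,0,0]]]' 60
python3 - <<'E'
from h import *
im,D=grab_frame('top');cv2.imwrite('pics/t4.png',cv2.resize(im[150:260,300:400],None,fx=5,fy=5))
E
```

```text
t: 14.62
eef_pos: [0.5492, 0.2635, 0.1649]
ee_rot: [3.137, -0.557, 0.162]
force: [0.2, 0.2, -2.1]
width: 0.0221
gripper_force: 59.1
```

View pics/t4.png

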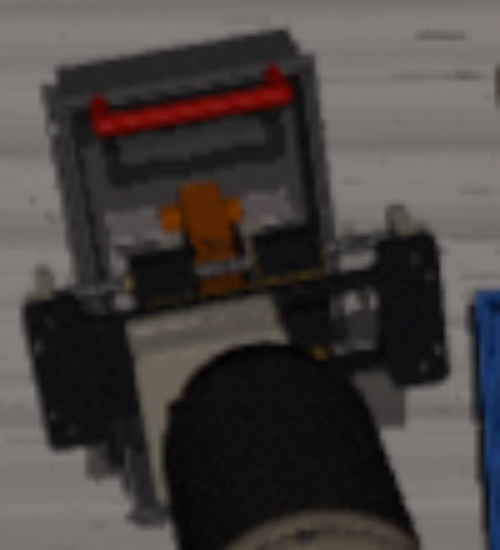

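```bash
cat > nose.py <<'E'
from h import *
s=arm.get_state();R=Rs(s);n=np.array(s['eef_pos'])+R@np.array([-.096,0,.073])
Rb=Rn.from_euler('ZY',[BY,-TH]).as_matrix();c=H0+Rb@np.array([.004,0,-.004])
phi=Rn.from_matrix(Rb.T@R@np.diag([1.,-1,-1])).as_rotvec()
print('nose in bin',(Rb.T@(n-c)*1000).round(1),'rot',phi.round(3),s['t'],s['force'].round(1),s['moment'].round(2),s['eef_pos'].round(4))
E
python3 nose.py
python3 -m jog '[[[0,0,0,0,0,0,0],[0,0,0,0,0,0,0]]]' 60
python3 nose.py
```

```text
nose in bin [57.8  0.7  6.8] rot [-0.005 -0.057 -0.   ] 14.675 [ 0.1  0.8 -2.1] [-0.36  1.97  0.  ] [0.5491 0.2636 0.1648]
t: 14.92
eef_pos: [0.5496, 0.2636, 0.1651]
ee_rot: [3.137, -0.558, 0.162]
force: [0.1, 0.4, -1.6]
width: 0.0219
gripper_force: 59.1
nose in bin [58.4  0.6  6.8] rot [-0.005 -0.058 -0.   ] 14.925 [ 0.1  0.4 -1.6] [-0.38  1.92  0.02] [0.5496 0.2636 0.1651]
```

```bash
python3 - <<'E'
from h import *
s=arm.get_state();print(s['q'].round(3),s['qd'].round(3),s['joint_efforts'].round(2))
E
python3 -m jog '[[[-4,0,2,0,0,0,0],[-4,0,2,0,0,0,0],[-4,0,2,0,0,0,0]]]' 60; python3 nose.py
```

```text
[ 0.542  0.051 -1.016  1.666 -0.203 -0.424] [-0.001 -0.001 -0.002  0.001 -0.002 -0.001] [ 3.000e-02 -2.831e+01  2.395e+01  2.000e-02 -8.500e-01 -2.000e-02]
t: 15.3
eef_pos: [0.549, 0.2644, 0.1629]
ee_rot: [3.136, -0.555, 0.162]
force: [-0.0, -0.9, -1.4]
width: 0.0222
gripper_force: 59.1
nose in bin [56.7  1.5  5.3] rot [-0.006 -0.055 -0.   ] 15.3 [-0.  -0.9 -1.4] [-0.36  1.94  0.05] [0.549  0.2644 0.1629]
```

The wrist can't go this far in: q3 and q4 are both at their limits. I'll back out, fit the arm's kinematics from the logged poses, and work out a feasible grip tilt.

```bash
cat > lg.py <<'E'
from h import *
import json
s=arm.get_state();open('log.jsonl','a').write(json.dumps([s['q'].tolist(),s['eef_pos'].tolist(),s['ee_rot'].tolist()])+'\n')
E
python3 lg.py
python3 -m jog '[[[10,0,0,0,0,0,0],[20,0,0,0,0,0,0],[32,0,1,0,0,0,0],[45,0,0,0,0,0,0],[45,0,-20,0,0,0,0],[45,0,-20,0,0,0,0]]]' 60; python3 lg.py
python3 -m jog '[[[0,0,-50,0,0,0,0],[0,0,-100,0,0,0,0],[0,0,-130,0,0,0,0],[0,0,-130,0,0,0,0]]]' 60; python3 lg.py
python3 -m jog '[[[50,-30,-100,0,-0.2,-0.1,0],[100,-60,-100,0,-0.4,-0.2,0],[100,-90,-50,0,-0.58,-0.3,0],[100,-90,-50,0,-0.58,-0.3,0],[100,-90,-50,0,-0.58,-0.3,0]]]' 60; python3 lg.py
cat > fk.py <<'E'
from h import *
import json
from scipy.optimize import least_squares
L=[json.loads(l) for l in open('log.jsonl')]
L+=[[[1.43612778,.35938263,.0110686,-.0004118,-1.22412758,-.28809738],[.27674441,.61510521,.22561859],[3.1399,-.0001,-.422906]],
[[.660489,.468785,.145207,-.0000982,-1.24667,-.5016237],[.6795511,.2851009,.2100327],[-3.14115691,.000345,-1.411962]]]
def fk(q,p):
    a,o,h,L1,e,L2,d=p[:7]
    R=Rn.from_euler('z',q[0]);t=R.apply([a,o,h])
    R=R*Rn.from_euler('y',q[1]);t=t+R.apply([0,0,L1])
    R=R*Rn.from_euler('y',-q[2]);t=t+R.apply([L2,0,e])
    R=R*Rn.from_euler('x',S4*q[3]);R=R*Rn.from_euler('y',-q[4]);t=t+R.apply([d,0,0])
    # tool z = +x of link, build
    R=R*Rn.from_euler('x',S6*q[5])
    return t,R*Rn.from_matrix(np.array([[0,0,1],[0,-1,0],[1,0,0]]).astype(float))
def res(p):
    r=[]
    for q,x,e in L:
        t,R=fk(q,p); r+=list((t-x)*1)
        r+=list(((R*Rn.from_euler('z',p[7])).inv()*Rn.from_euler('xyz',e)).as_rotvec()*.1)
    return np.array(r)
best=None
for S4 in(1,-1):
  for S6 in(1,-1):
    for g in(0,1.57,3.14,-1.57):
      f=least_squares(res,[0,-.19,.4,.5,0,.5,.3,g])
      if best is None or f.cost<best[0]: best=(f.cost,S4,S6,f.x)
_,S4,S6,P=best
if __name__=='__main__':
    print(best,len(L),np.abs(res(P)).max()); print(np.array([l[0] for l in L]).round(2))
E
python3 fk.py
```

```text
t: 16.05
eef_pos: [0.5761, 0.2703, 0.2049]
ee_rot: [3.138, -0.556, 0.162]
force: [0.3, 0.3, -1.4]
width: 0.0222
gripper_force: 59.1
t: 16.55
eef_pos: [0.5091, 0.2598, 0.3173]
ee_rot: [3.139, -0.56, 0.161]
force: [-0.6, 0.4, -1.5]
width: 0.0218
gripper_force: 59.3
t: 17.18
eef_pos: [0.5564, 0.3585, 0.4026]
ee_rot: [3.056, 0.051, 0.438]
force: [0.3, -0.5, -1.5]
width: 0.0219
gripper_force: 59.5
(np.float64(0.019105578563422276), -1, -1, array([ 0.25028083, -0.15578423, -0.02135435,  0.51394556,  0.12065419,
        0.21069942,  0.23042727,  1.57079626])) 6 0.12813027128758153
[[ 0.54  0.05 -1.02  1.67 -0.2  -0.43]
 [ 0.75  0.05 -0.9   1.11 -0.34 -0.04]
 [ 1.04 -0.16 -0.74  0.66 -0.73  0.25]
 [ 0.9   0.33  0.33  0.05 -1.65  1.12]
 [ 1.44  0.36  0.01 -0.   -1.22 -0.29]
 [ 0.66  0.47  0.15 -0.   -1.25 -0.5 ]]
```

```bash
cat > fk2.py <<'E'
import re
s=open('fk.py').read()
s=s.replace("t=t+R.apply([d,0,0])","t=t+R.apply([d,p[8],p[9]])").replace(".3,g]",".3,g,0,0]").replace("R=R*Rn.from_euler('y',-q[4])","R=R*Rn.from_euler('y',S5*q[4])").replace("R=R*Rn.from_euler('y',-q[2])","R=R*Rn.from_euler('y',S3*q[2])").replace("S4,S6,f.x)","S4,S6,f.x,S3,S5)").replace("_,S4,S6,P=best","_,S4,S6,P,S3,S5=best")
s=s.replace("for g in","for S3,S5 in((-1,-1),(1,-1),(-1,1)):\n     for g in")
open('fk3.py','w').write(s)
E
python3 fk2.py; python3 fk3.py
python3 - <<'E'
import sys;sys.path.insert(0,'.')
from fk3 import *
print(res(P).reshape(-1,6).round(3))
E
```

```text
(np.float64(2.1325551712914482e-13), -1, -1, array([ 5.24097312e-08,  4.17225663e-08,  1.98800268e-01,  6.01599784e-01,
       -6.66233972e-08,  4.63600039e-01,  3.78040983e-01,  1.57079628e+00,
       -1.91800009e-01, -5.28102105e-08]), -1, -1) 6 5.174721377712553e-07
[[ 0.54  0.05 -1.02  1.67 -0.2  -0.43]
 [ 0.75  0.05 -0.9   1.11 -0.34 -0.04]
 [ 1.04 -0.16 -0.74  0.66 -0.73  0.25]
 [ 0.9   0.33  0.33  0.05 -1.65  1.12]
 [ 1.44  0.36  0.01 -0.   -1.22 -0.29]
 [ 0.66  0.47  0.15 -0.   -1.25 -0.5 ]]
[[ 0. -0.  0. -0. -0.  0.]
 [-0. -0.  0.  0.  0.  0.]
 [ 0.  0. -0. -0. -0.  0.]
 [-0. -0.  0.  0. -0.  0.]
 [-0. -0.  0. -0.  0. -0.]
 [ 0. -0. -0. -0.  0. -0.]]
```

```bash
cat > ik.py <<'E'
from fk3 import *
import h
lo=np.array([-3.07,-1.43,-1.02,-3.03,-3.05,-3.03])+.02;hi=np.array([3.07,2.12,1.25,1.67,-0.0,3.03])-.02
G=Rn.from_euler('z',P[7])
def ik(p,R,n=40,seeds=None,rng=np.random.default_rng(0)):
    Rt=Rn.from_matrix(R);out=[]
    def f(q):
        t,Rq=fk(q,P);return np.r_[t-p,.3*((Rq*G).inv()*Rt).as_rotvec()]
    for i in range(n):
        q0=seeds[i] if seeds is not None and i<len(seeds) else lo+(hi-lo)*rng.random(6)
        r=least_squares(f,np.clip(q0,lo+1e-6,hi-1e-6),bounds=(lo,hi),max_nfev=60)
        if r.cost<1e-8 and not any(np.abs(r.x-o).max()<.05 for o in out): out.append(r.x)
    return out
def tcp(nx,nz,phi,delta=0,TH=.5,zg=.092,dy=0):
    "scoop gripped zg above underside, tool pitched delta about scoop y (top toward +x)"
    Rb=Rn.from_euler('ZY',[h.BY,-TH]).as_matrix();Rl=Rn.from_euler('y',phi).as_matrix()
    c=h.H0+Rb@np.array([.004,0,-.004]);Rd=Rn.from_euler('y',delta).as_matrix()
    g=c+Rb@(np.array([nx,dy,nz])/1000+Rl@np.array([.096,0,zg]))
    Rt=Rb@Rl@Rd@np.diag([1.,-1,-1]);return g+Rt@np.array([0,0,.019]),Rt
if __name__=='__main__':
    for TH in(.5,.43):
      for d in(0,.15,.3,.45):
        for w in((95,2,-.04),(50,1,-.02),(14,1,0)):
            for flip in (0,1):
                p,R=tcp(*w,d,TH)
                if flip:R=R@np.diag([-1.,-1,1])
                S=ik(p,R,10); print(TH,d,w,flip,[s.round(2).tolist() for s in S])
E
time timeout 500 python3 ik.py
```

```text
0.5 0 (95, 2, -0.04) 0 [[0.66, 0.09, -0.92, 1.29, -0.26, -0.15]]
0.5 0 (95, 2, -0.04) 1 [[0.66, 0.09, -0.92, 1.29, -0.26, 2.99]]
0.5 0 (50, 1, -0.02) 0 []
0.5 0 (50, 1, -0.02) 1 []
0.5 0 (14, 1, 0) 0 []
0.5 0 (14, 1, 0) 1 []
0.5 0.15 (95, 2, -0.04) 0 [[0.85, 0.14, -0.66, 0.51, -0.52, 0.48]]
0.5 0.15 (95, 2, -0.04) 1 [[0.85, 0.14, -0.66, 0.51, -0.52, -2.67]]
0.5 0.15 (50, 1, -0.02) 0 [[0.88, 0.12, -0.75, 0.54, -0.48, 0.39]]
0.5 0.15 (50, 1, -0.02) 1 [[0.88, 0.12, -0.75, 0.54, -0.48, -2.75]]
0.5 0.15 (14, 1, 0) 0 [[0.91, 0.11, -0.81, 0.56, -0.45, 0.34]]
0.5 0.15 (14, 1, 0) 1 [[0.91, 0.11, -0.81, 0.56, -0.45, -2.8]]
0.5 0.3 (95, 2, -0.04) 0 [[0.82, 0.21, -0.43, 0.22, -0.75, 0.77]]
0.5 0.3 (95, 2, -0.04) 1 [[0.82, 0.21, -0.43, 0.22, -0.75, -2.37]]
0.5 0.3 (50, 1, -0.02) 0 [[0.86, 0.19, -0.52, 0.22, -0.71, 0.72]]
0.5 0.3 (50, 1, -0.02) 1 []
0.5 0.3 (14, 1, 0) 0 [[0.89, 0.17, -0.58, 0.21, -0.68, 0.69]]
0.5 0.3 (14, 1, 0) 1 [[0.89, 0.17, -0.58, 0.21, -0.68, -2.45]]
0.5 0.45 (95, 2, -0.04) 0 [[0.77, 0.28, -0.25, 0.06, -0.97, 0.93]]
0.5 0.45 (95, 2, -0.04) 1 [[0.77, 0.28, -0.25, 0.06, -0.97, 
[... 1102 characters left out ...]
 0.3 (50, 1, -0.02) 0 [[0.82, 0.24, -0.42, 0.13, -0.8, 0.83]]
0.43 0.3 (50, 1, -0.02) 1 [[0.82, 0.24, -0.42, 0.13, -0.8, -2.31]]
0.43 0.3 (14, 1, 0) 0 [[0.85, 0.22, -0.48, 0.12, -0.77, 0.8]]
0.43 0.3 (14, 1, 0) 1 [[0.85, 0.22, -0.48, 0.12, -0.77, -2.34]]
0.43 0.45 (95, 2, -0.04) 0 [[0.74, 0.34, -0.16, 0.01, -1.05, 0.99]]
0.43 0.45 (95, 2, -0.04) 1 [[0.74, 0.34, -0.16, 0.01, -1.05, -2.15]]
0.43 0.45 (50, 1, -0.02) 0 [[0.77, 0.32, -0.25, -0.0, -1.01, 0.97]]
0.43 0.45 (50, 1, -0.02) 1 [[0.77, 0.32, -0.25, -0.0, -1.01, -2.17]]
0.43 0.45 (14, 1, 0) 0 [[0.79, 0.3, -0.31, -0.01, -0.98, 0.95]]
0.43 0.45 (14, 1, 0) 1 [[0.79, 0.3, -0.31, -0.01, -0.98, -2.19]]
real	0m11.837s
user	0m12.380s
sys	0m0.063s
```

FK fits exactly. Pitching the tool 0.18 rad relative to the grip makes every pose reachable. Next: put the scoop down at its old spot and regrip it.

Run:
```python
from h import *
R=Rn.from_euler('xyz',[np.pi,0,.457]).as_matrix()
print(rel([.5358,.479,.115],R=R),arm.get_state()['t'])
```

```text
(array([  47. , -141.9,  274.5]), array([ 0.085,  0.051, -0.016])) 17.175
```

```bash
python3 -m jog '[[[30,-60,20,0.03,0.02,0,0],[45,-110,50,0.085,0.051,-0.016,0],[47,-142,100,0.085,0.051,-0.016,0],[47,-142,160,0.085,0.051,-0.016,0],[47,-142,220,0.085,0.051,-0.016,0],[47,-142,265,0.085,0.051,-0.016,0],[47,-142,274,0.085,0.051,-0.016,0],[47,-142,274,0.085,0.051,-0.016,0]]]' 60
python3 - <<'E'
from h import *
print(rel([.5358,.479,.0735],R=Rn.from_euler('xyz',[np.pi,0,.457]).as_matrix()))
E
```

```text
t: 18.18
eef_pos: [0.5344, 0.4797, 0.1224]
ee_rot: [-3.139, -0.009, 0.459]
force: [1.0, 0.1, 0.4]
width: 0.0216
gripper_force: 59.5
(array([ 0.5,  1.4, 48.9]), array([-0.003, -0.009,  0.002]))
```

```bash
python3 -m jog '[[[0,0,15,0,0,0,0],[0,0,30,0,0,0,0],[0,0,38,0,0,0,0],[0,0,38,0,0,0,0],[0,0,38,0,0,0,0]]]' 60
python3 - <<'E'
from h import *
print(rel([.5358,.479,.0735],R=Rn.from_euler('xyz',[np.pi,0,.457]).as_matrix()))
E
```

```text
t: 18.8
eef_pos: [0.5334, 0.4809, 0.0851]
ee_rot: [-3.137, -0.009, 0.46]
force: [-0.8, 0.8, -0.0]
width: 0.0222
gripper_force: 59.5
(array([ 1.2,  2.8, 11.6]), array([-0.005, -0.009,  0.003]))
```

```bash
python3 -m jog '[[[0,0,6,0,-0.009,0,0],[0,0,10.5,0,-0.009,0,0],[0,0,11.5,0,-0.009,0,0],[0,0,11.5,0,-0.009,0,0]]]' 60
```

```text
t: 19.3
eef_pos: [0.5333, 0.4808, 0.0734]
ee_rot: [-3.137, 0.0, 0.46]
force: [-0.2, -0.6, 1.5]
width: 0.0218
gripper_force: 59.5
```

```bash
python3 -m jog '[[[0,0,0,0,0,0,40],[0,0,0,0,0,0,40],[0,0,0,0,0,0,40],[-3.4,0,-0.5,0,-0.18,0,40],[-3.4,0,-0.5,0,-0.18,0,0],[-3.4,0,-0.5,0,-0.18,0,0],[-3.4,0,-0.5,0,-0.18,0,0],[-3.4,0,-0.5,0,-0.18,0,0],[-3.4,0,-0.5,0,-0.18,0,0],[-3.4,0,-0.5,0,-0.18,0,0]]]' 60
python3 s1.py
```

```text
t: 20.55
eef_pos: [0.53, 0.4793, 0.074]
ee_rot: [-3.137, 0.18, 0.461]
force: [-0.1, -0.4, -1.3]
width: 0.0218
gripper_force: 59.8
20.6 [0.53007676 0.479224   0.07385207] [-3.13674698  0.17996504  0.46065325] [ 0.96  0.64  0.14 -0.1  -1.23  1.11]
griptop 904 [0.53195678 0.48072731 0.11016513] ((532.8483276367188, 481.1624450683594), (23.416378021240234, 21.003692626953125), 26.260982513427734)
grip 3875 [0.53760578 0.48370896 0.07189383] [0.51300996 0.4573508  0.02197819] [0.54631422 0.49972113 0.11414948]
backwall 1606 [0.52184069 0.47675471 0.02580424] ((530.4169921875, 480.3672180175781), (25.137903213500977, 99.49332427978516), 25.580915451049805)
```

```bash
cat > go.py <<'E'
import sys,json
from ik import *
# usage: go.py 'TH' 'nx,nz,phi' ...
TH=float(sys.argv[1]);seed=h.arm.get_state()['q']
for a in sys.argv[2:]:
    w=list(map(float,a.split(',')));p,R=tcp(*w[:3],.18,TH,.0927,w[3] if len(w)>3 else 0);S=ik(p,R,1,[seed])
    print(a,p.round(3),*[x.tolist() for x in h.rel(p,R=R)],S[0].round(2).tolist() if S else 'NOIK')
    if S: seed=S[0]
E
python3 go.py .5 92,140,-.05 92,10,-.05 50,0,-.04 14,0,-.02 8,30,.25 6,65,.6
```

```text
92,140,-.05 [0.513 0.257 0.297] [-152.0, 190.9, -199.9] [-0.033, 0.547, 0.3] [0.97, -0.06, -0.53, 0.35, -0.87, 0.57]
92,10,-.05 [0.575 0.267 0.183] [-73.0, 209.8, -98.5] [-0.033, 0.547, 0.3] [0.86, 0.13, -0.63, 0.45, -0.57, 0.52]
50,0,-.04 [0.544 0.262 0.153] [-96.8, 200.8, -64.3] [-0.032, 0.537, 0.3] [0.88, 0.12, -0.74, 0.51, -0.49, 0.42]
14,0,-.02 [0.515 0.257 0.135] [-121.2, 192.3, -41.4] [-0.029, 0.517, 0.3] [0.92, 0.11, -0.8, 0.53, -0.47, 0.37]
8,30,.25 [0.523 0.258 0.143] [-114.9, 194.7, -50.5] [0.012, 0.249, 0.298] [0.82, 0.24, -0.39, 0.06, -0.89, 0.88]
6,65,.6 [0.533 0.26  0.143] [-105.9, 197.5, -51.7] [0.063, -0.099, 0.291] [0.69, 0.46, -0.01, -0.14, -1.35, 1.09]
```

```bash
python3 -m jog '[[[4,0,-20,0,0,0,0],[11,0,-60,0,0,0,0],[20,0,-110,0,0,0,0],[29,0,-160,0,0,0,0],[15,30,-200,0,0.1,0.06,0],[-25,80,-205,-0.01,0.25,0.13,0],[-80,130,-202,-0.02,0.4,0.21,0],[-120,170,-200,-0.03,0.5,0.27,0],[-152,191,-200,-0.033,0.547,0.3,0],[-152,191,-200,-0.033,0.547,0.3,0],[-152,191,-200,-0.033,0.547,0.3,0],[-152,191,-200,-0.033,0.547,0.3,0]]]' 60
python3 go.py .5 92,60,-.05 92,8,-.05 92,4,-.05; python3 nose.py
```

```text
t: 22.1
eef_pos: [0.5142, 0.2578, 0.2968]
ee_rot: [-3.141, -0.37, 0.162]
force: [-0.3, 0.6, -1.6]
width: 0.0219
gripper_force: 59.8
92,60,-.05 [0.551 0.263 0.227] [9.4, 1.0, 78.9] [-0.0, 0.0, -0.0] [0.9, 0.05, -0.59, 0.4, -0.68, 0.55]
92,8,-.05 [0.576 0.267 0.181] [16.1, 1.0, 130.5] [-0.0, 0.0, -0.0] [0.86, 0.14, -0.63, 0.45, -0.56, 0.52]
92,4,-.05 [0.578 0.267 0.178] [16.7, 1.0, 134.5] [-0.0, 0.0, -0.0] [0.85, 0.14, -0.63, 0.46, -0.55, 0.52]
nose in bin [ 77.    1.  158.1] rot [ 0.    0.13 -0.  ] 22.1 [-0.3  0.6 -1.6] [-0.31  1.36 -0.01] [0.5142 0.2578 0.2968]
```

```bash
python3 -m jog '[[[5,1,45,0,0,0,0],[10,1,85,0,0,0,0],[14,1,115,0,0,0,0],[16.5,1,130,0,0,0,0],[16.8,1,135,0,0,0,0],[16.8,1,135,0,0,0,0]]]' 60
python3 -m jog '[[[0,0,2,0,0,0,0],[0,0,3,0,0,0,0],[0,0,3,0,0,0,0]]]' 60; python3 go.py .5 92,0,-.05
```

```text
t: 22.85
eef_pos: [0.5776, 0.2664, 0.1773]
ee_rot: [-3.141, -0.37, 0.162]
force: [0.2, -0.1, -0.7]
width: 0.0217
gripper_force: 59.8
t: 23.22
eef_pos: [0.5783, 0.2664, 0.1747]
ee_rot: [-3.141, -0.371, 0.162]
force: [0.8, -0.5, -0.5]
width: 0.0214
gripper_force: 59.8
92,0,-.05 [0.58  0.267 0.174] [1.1, -0.9, 1.2] [-0.001, -0.001, -0.0] [0.85, 0.15, -0.64, 0.46, -0.54, 0.52]
```

```bash
python3 -m jog '[[[0,0,1,0,0,0,0],[0,0,1.5,0,0,0,0],[0,0,1.5,0,0,0,0]]]' 60; python3 -m jog '[[[0,0,1,0,0,0,0],[0,0,1,0,0,0,0]]]' 60;  python3 go.py .5 92,0,-.05 14,0,-.05
```

```text
t: 23.6
eef_pos: [0.5789, 0.2663, 0.1727]
ee_rot: [-3.141, -0.37, 0.162]
force: [-1.2, 0.1, -1.4]
width: 0.0217
gripper_force: 59.8
t: 23.85
eef_pos: [0.5795, 0.2665, 0.1724]
ee_rot: [-3.141, -0.371, 0.161]
force: [-3.3, -0.7, 4.3]
width: 0.0217
gripper_force: 59.7
92,0,-.05 [0.58  0.267 0.174] [0.8, -1.0, -1.4] [-0.0, -0.001, -0.001] [0.85, 0.15, -0.64, 0.46, -0.54, 0.52]
14,0,-.05 [0.512 0.256 0.137] [-76.5, -0.9, 8.7] [-0.0, -0.001, -0.001] [0.91, 0.09, -0.86, 0.64, -0.42, 0.26]
```

```bash
python3 -m jog '[[[-5,0,0.6,0,0,0,0],[-10,0,1.3,0,0,0,0],[-15,0,1.9,0,0,0,0],[-20,0,2.6,0,0,0,0],[-25,0,3.2,0,0,0,0],[-30,0,3.9,0,0,0,0],[-35,0,4.6,0,0,0,0],[-40,0,5.2,0,0,0,0],[-40,0,5.2,0,0,0,0]]]' 60; python3 go.py .5 52,0,-.05 14,0,-.05
```

```text
t: 24.98
eef_pos: [0.5446, 0.2615, 0.1533]
ee_rot: [-3.14, -0.372, 0.162]
force: [-0.9, 0.8, 4.7]
width: 0.0216
gripper_force: 59.8
52,0,-.05 [0.545 0.262 0.155] [0.9, -0.3, -1.2] [-0.002, -0.002, -0.0] [0.88, 0.12, -0.75, 0.54, -0.48, 0.4]
14,0,-.05 [0.512 0.256 0.137] [-36.8, -0.3, 3.6] [-0.002, -0.002, -0.0] [0.91, 0.09, -0.86, 0.64, -0.42, 0.26]
```

```bash
python3 -m jog '[[[-4,0,0.5,0,0,0,0],[-8,0,1,0,0,0,0],[-12,0,1.5,0,0,0,0],[-16,0,2.1,0,0,0,0],[-20,0,2.6,0,0,0,0],[-24,0,3.1,0,0,0,0],[-28,0,3.6,0,0,0,0],[-28,0,3.6,0,0,0,0]]]' 60; python3 go.py .5 14,0,-.05
python3 - <<'E'
from h import *
for c in('scene','top'):
    im,D=grab_frame(c);np.savez('pics/n_'+c,im=im,D=D,C=cloud(c,D))
    if c=='scene':cv2.imwrite('pics/s5.png',cv2.resize(im[140:290,240:400],None,fx=4,fy=4))
E
```

```text
t: 25.98
eef_pos: [0.5202, 0.2577, 0.1399]
ee_rot: [-3.14, -0.372, 0.162]
force: [-1.5, 0.5, 4.2]
width: 0.0215
gripper_force: 59.7
14,0,-.05 [0.512 0.256 0.137] [-9.0, -0.1, 0.0] [-0.002, -0.002, -0.0] [0.91, 0.09, -0.86, 0.64, -0.42, 0.26]
```

View pics/s5.png

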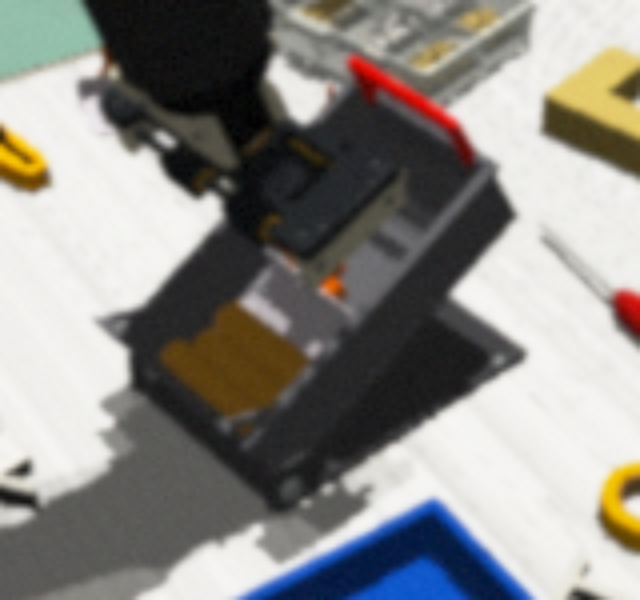

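Seen: three sleeves side by side at crop (235,360), with the scoop's heel wall behind them at (285,310); the nose is under the outer ones. Next: push in the last bit.

```bash
python3 -m jog '[[[-3,0,0.4,0,0,0,0],[-6,0,0.8,0,0,0,0],[-9,0,1.2,0,0,0,0],[-9,0,1.2,0,0,0,0]]]' 60; python3 go.py .5 14,-1.5,-.05 12,2,.02 10,7,.08 8,14,.16 7,25,.27 7,38,.38 7,52,.48 7,66,.56
```

```text
t: 26.58
eef_pos: [0.5132, 0.257, 0.1365]
ee_rot: [-3.139, -0.373, 0.162]
force: [2.5, 0.7, 7.8]
width: 0.0219
gripper_force: 59.7
14,-1.5,-.05 [0.513 0.257 0.135] [-1.0, 0.4, 0.9] [-0.002, -0.003, 0.0] [0.91, 0.09, -0.86, 0.65, -0.42, 0.26]
12,2,.02 [0.517 0.257 0.134] [2.7, 0.4, 3.4] [-0.002, -0.073, 0.0] [0.91, 0.13, -0.73, 0.41, -0.53, 0.48]
10,7,.08 [0.519 0.258 0.135] [4.9, 0.4, 3.9] [-0.002, -0.133, 0.001] [0.9, 0.16, -0.63, 0.28, -0.62, 0.62]
8,14,.16 [0.522 0.258 0.135] [8.0, 0.4, 4.6] [-0.002, -0.213, 0.001] [0.86, 0.2, -0.51, 0.15, -0.74, 0.76]
7,25,.27 [0.527 0.259 0.137] [12.8, 0.4, 4.6] [-0.002, -0.323, 0.001] [0.81, 0.26, -0.36, 0.04, -0.91, 0.9]
7,38,.38 [0.53  0.259 0.14 ] [17.1, 0.4, 3.3] [-0.002, -0.433, 0.001] [0.76, 0.32, -0.23, -0.04, -1.06, 0.99]
7,52,.48 [0.532 0.26  0.143] [19.7, 0.4, 0.5] [-0.002, -0.533, 0.001] [0.73, 0.38, -0.13, -0.09, -1.2, 1.05]
7,66,.56 [0.531 0.259 0.148] [20.5, 0.4, -4.3] [-0.002, -0.613, 0.001] [0.7, 0.42, -0.05, -0.13, -1.31, 1.08]
```

```bash
python3 -m jog '[[[0.5,0,1,0,-0.035,0,0],[1.5,0,2,0,-0.073,0,0],[2.5,0,2.3,0,-0.1,0,0],[3.5,0,2.7,0,-0.133,0,0],[3.5,0,2.7,0,-0.133,0,0]]]' 60; python3 go.py .5 10,7,.08 8,14,.16 7,25,.27 7,38,.38 7,52,.48 7,66,.56
```

```text
t: 27.2
eef_pos: [0.5168, 0.2568, 0.1333]
ee_rot: [-3.141, -0.238, 0.161]
force: [0.2, 0.9, 0.9]
width: 0.0216
gripper_force: 59.9
10,7,.08 [0.519 0.258 0.135] [2.7, -0.5, -0.7] [-0.001, 0.002, -0.001] [0.9, 0.16, -0.63, 0.28, -0.62, 0.62]
8,14,.16 [0.522 0.258 0.135] [5.9, -0.5, -0.5] [-0.001, -0.078, -0.001] [0.86, 0.2, -0.51, 0.15, -0.74, 0.76]
7,25,.27 [0.527 0.259 0.137] [10.7, -0.5, -1.1] [-0.001, -0.188, -0.001] [0.81, 0.26, -0.36, 0.04, -0.91, 0.9]
7,38,.38 [0.53  0.259 0.14 ] [14.8, -0.5, -2.9] [-0.001, -0.298, -0.001] [0.76, 0.32, -0.23, -0.04, -1.06, 0.99]
7,52,.48 [0.532 0.26  0.143] [16.9, -0.5, -6.1] [-0.001, -0.398, -0.001] [0.73, 0.38, -0.13, -0.09, -1.2, 1.05]
7,66,.56 [0.531 0.259 0.148] [17.1, -0.5, -11.0] [-0.001, -0.478, -0.001] [0.7, 0.42, -0.05, -0.13, -1.31, 1.08]
```

```bash
python3 -m jog '[[[3,0,-0.5,0,-0.04,0,0],[5.5,0,-0.7,0,-0.08,0,0],[8,0,-1,0,-0.13,0,0],[10.5,0,-1.3,0,-0.188,0,0],[12.6,0,-2,0,-0.24,0,0],[14.6,0,-2.9,0,-0.298,0,0],[15.8,0,-4.5,0,-0.35,0,0],[16.8,0,-6.3,0,-0.398,0,0],[16.8,0,-6.3,0,-0.398,0,0]]]' 60; python3 go.py .5  7,52,.48 7,66,.56
python3 - <<'E'
from h import *
im,D=grab_frame('scene');np.savez('pics/n_scene',im=im,D=D,C=cloud('scene',D))
cv2.imwrite('pics/s6.png',cv2.resize(im[140:290,240:400],None,fx=4,fy=4))
E
```

```text
t: 28.32
eef_pos: [0.5309, 0.2578, 0.142]
ee_rot: [3.14, 0.162, 0.16]
force: [0.1, -0.7, -3.4]
width: 0.022
gripper_force: 59.9
7,52,.48 [0.532 0.26  0.143] [0.7, -1.8, -1.3] [0.001, 0.002, -0.002] [0.73, 0.38, -0.13, -0.09, -1.2, 1.05]
7,66,.56 [0.531 0.259 0.148] [-1.0, -1.8, -5.9] [0.001, -0.078, -0.002] [0.7, 0.42, -0.05, -0.13, -1.31, 1.08]
```

View pics/s6.png

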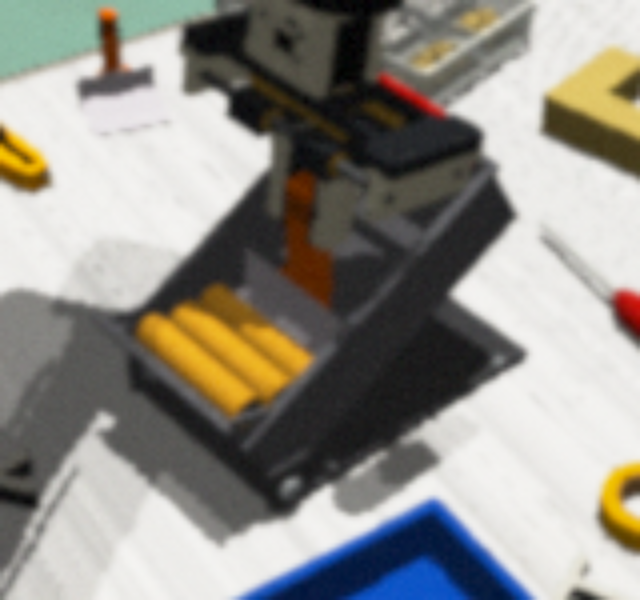

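All three sleeves lie on the blade, crop (225,345), and the force shows their full weight. Next: nose up and lift.

```bash
python3 go.py .5  7,60,.54 7,68,.6 19,92,.64 36,119,.68 64,171,.7 88,215,.7
```

```text
7,60,.54 [0.532 0.26  0.145] [1.3, -1.7, -2.7] [0.001, -0.059, -0.002] [0.71, 0.42, -0.07, -0.12, -1.28, 1.07]
7,68,.6 [0.532 0.26  0.146] [1.3, -1.7, -3.8] [0.001, -0.119, -0.002] [0.69, 0.45, -0.01, -0.14, -1.36, 1.09]
19,92,.64 [0.534 0.26  0.169] [-0.8, -1.7, -26.6] [0.001, -0.159, -0.002] [0.68, 0.46, 0.06, -0.16, -1.45, 1.1]
36,119,.68 [0.538 0.261 0.196] [-1.0, -1.6, -54.6] [0.001, -0.199, -0.002] [0.66, 0.47, 0.14, -0.17, -1.55, 1.1]
64,171,.7 [0.539 0.261 0.253] [-9.4, -1.6, -111.0] [0.001, -0.219, -0.002] [0.66, 0.46, 0.23, -0.18, -1.69, 1.09]
88,215,.7 [0.539 0.261 0.303] [-17.5, -1.5, -160.4] [0.001, -0.219, -0.002] [0.66, 0.43, 0.31, -0.18, -1.78, 1.07]
```

```bash
python3 -m jog '[[[1,0,-1.5,0,-0.03,0,0],[1.3,0,-2.7,0,-0.06,0,0],[1.3,0,-3.2,0,-0.09,0,0],[1.3,0,-4,0,-0.12,0,0],[0.5,0,-13,0,-0.14,0,0],[-0.8,0,-26,0,-0.16,0,0],[-1,0,-40,0,-0.18,0,0],[-1,0,-55,0,-0.2,0,0],[-5,0,-83,0,-0.21,0,0],[-9,0,-111,0,-0.22,0,0],[-13,0,-136,0,-0.22,0,0],[-17,0,-160,0,-0.22,0,0],[-17,0,-160,0,-0.22,0,0]]]' 60; python3 nose.py
python3 - <<'E'
from h import *
im,D=grab_frame('scene');C=cloud('scene',D);np.savez('pics/n_scene',im=im,D=D,C=C)
hsv=cv2.cvtColor(im,cv2.COLOR_BGR2HSV);m=cv2.inRange(hsv,(10,110,60),(30,255,255))>0
m&=(C[...,0]>.38)&(C[...,0]<.62)&(C[...,1]>.15)&(C[...,1]<.36)&(C[...,2]>.02)
print(m.sum(),C[m].min(0),C[m].max(0),cv2.minAreaRect(C[m][:,:2].astype(np.float32)*1000))
print(m[C[...,2]<.14].sum())
print([ (np.round(r['uv']),r['confidence']) for r in spot_in('sleeve_0','scene')])
im2,D2=grab_frame('top');C2=cloud('top',D2);hs=cv2.cvtColor(im2,cv2.COLOR_BGR2HSV)
t=(cv2.inRange(hs,(100,120,0),(125,255,255))>0)&(C2[...,0]>.3)&(C2[...,0]<.56)&(C2[...,1]>-.12)&(C2[...,1]<.13)&(C2[...,2]>.034)
print('tray',cv2.minAreaRect(C2[t][:,:2].astype(np.float32)*1000))
E
```

```text
t: 30.0
eef_pos: [0.5398, 0.26, 0.3056]
ee_rot: [-3.141, 0.376, 0.162]
force: [0.7, -0.0, -3.9]
width: 0.022
gripper_force: 59.9
nose in bin [ 90.9  -0.8 240.5] rot [ 0.001  0.876 -0.001] 30.0 [ 0.7 -0.  -3.9] [ 0.28 -1.77 -0.03] [0.5398 0.26   0.3056]
1258 [0.4388138  0.19153063 0.14048754] [0.61213127 0.3354784  0.52590454] ((534.3145751953125, 258.65936279296875), (191.06204223632812, 106.40345764160156), 15.516695976257324)
0
[(array([302., 169.]), 0.84), (array([309., 164.]), 0.79), (array([291., 172.]), 0.7)]
tray ((444.24530029296875, 21.067466735839844), (177.5652618408203, 170.58705139160156), 2.108370780944824)
```

```bash
cat > gow.py <<'E'
import sys
from ik import *
def tcpw(x,y,z,yaw,up,delta=.18,zg=.0927):
    Rs_=Rn.from_euler('ZY',[yaw,up]).as_matrix();g=np.array([x,y,z])+Rs_@np.array([.096,0,zg])
    Rt=Rs_@Rn.from_euler('y',delta).as_matrix()@np.diag([1.,-1,-1]);return g+Rt@np.array([0,0,.019]),Rt
seed=h.arm.get_state()['q']
for a in sys.argv[1:]:
    w=list(map(float,a.split(',')));p,R=tcpw(*w);S=ik(p,R,1,[seed])
    print(a,p.round(3),*[x.tolist() for x in h.rel(p,R=R)],S[0].round(2).tolist() if S else 'NOIK')
    if S: seed=S[0]
E
python3 gow.py .46,.02,.22,.04,.2 .46,.02,.08,.04,.2 .46,.02,.055,.04,0 .46,.02,.035,.04,-.25 .46,.02,.03,.04,-.5
```

```text
.46,.02,.22,.04,.2 [0.565 0.024 0.274] [-0.1, 236.8, 31.0] [0.046, 0.002, 0.113] [0.32, 0.4, 0.16, -0.1, -1.7, 1.3]
.46,.02,.08,.04,.2 [0.565 0.024 0.134] [52.1, 236.7, 160.9] [0.046, 0.002, 0.113] [0.32, 0.49, -0.02, -0.1, -1.43, 1.33]
.46,.02,.055,.04,0 [0.553 0.024 0.129] [42.2, 235.1, 170.4] [0.034, 0.202, 0.117] [0.36, 0.35, -0.22, -0.06, -1.17, 1.28]
.46,.02,.035,.04,-.25 [0.531 0.023 0.13 ] [22.4, 232.6, 177.7] [0.019, 0.452, 0.121] [0.43, 0.17, -0.51, 0.04, -0.83, 1.16]
.46,.02,.03,.04,-.5 [0.506 0.022 0.139] [-4.8, 229.5, 178.1] [0.004, 0.701, 0.124] [0.53, -0.02, -0.86, 0.33, -0.47, 0.8]
```

```bash
python3 -m jog '[[[0,3,0,0,0,0,0],[0,9,0,0,0,0,0],[0,20,2,0.002,0,0.005,0],[0,36,4,0.005,0,0.015,0],[0,56,7,0.01,0,0.025,0],[0,80,10,0.016,0,0.04,0],[0,106,13,0.02,0,0.05,0],[0,132,17,0.026,0,0.065,0],[0,158,20,0.03,0,0.075,0],[0,182,23,0.035,0,0.088,0],[0,202,26,0.04,0,0.097,0],[0,218,29,0.043,0,0.104,0],[0,229,30,0.045,0,0.11,0],[0,235,31,0.046,0.002,0.113,0],[0,237,31,0.046,0.002,0.113,0],[0,237,31,0.046,0.002,0.113,0]]]' 60
python3 gow.py .46,.02,.08,.04,.2 .46,.02,.055,.04,0
python3 - <<'E'
from h import *
im,D=grab_frame('top');cv2.imwrite('pics/t7.png',cv2.resize(im[130:290,300:500],None,fx=3,fy=3))
print(arm.get_state()['force'])
E
```

```text
t: 32.15
eef_pos: [0.5664, 0.0245, 0.2754]
ee_rot: [-3.14, 0.379, 0.041]
force: [0.2, 0.2, -2.9]
width: 0.0217
gripper_force: 59.9
.46,.02,.08,.04,.2 [0.565 0.024 0.134] [51.3, 0.4, 131.6] [-0.001, -0.001, 0.001] [0.32, 0.49, -0.02, -0.1, -1.43, 1.33]
.46,.02,.055,.04,0 [0.553 0.024 0.129] [41.2, 0.4, 141.1] [-0.001, 0.199, 0.001] [0.36, 0.35, -0.22, -0.06, -1.17, 1.28]
[-0.15764335  0.51277798 -2.71009796]
```

View pics/t7.png

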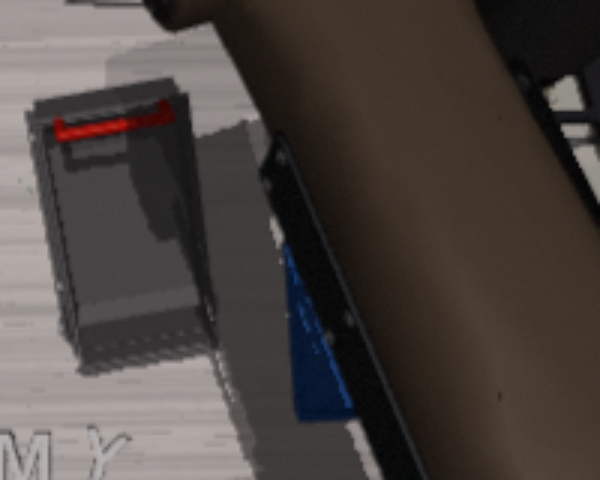

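The bin is empty and still tipped up, with the scoop over the tray. That was one picture more than the 10 allowed, so from here I use numbers only. Next: lower and tip out slowly.

```bash
python3 -m jog '[[[6,0.4,15,0,0,0,0],[16,0.4,40,0,0,0,0],[28,0.4,72,0,0,0,0],[40,0.4,104,0,0,0,0],[48,0.4,124,0,0,0,0],[51,0.4,131.5,0,0,0,0],[50,0.4,134,0,0.04,0,0],[46,0.4,137.5,0,0.12,0,0],[41,0.4,141,0,0.2,0,0],[41,0.4,141,0,0.2,0,0]]]' 60
python3 gow.py .46,.02,.035,.04,-.25  .46,.02,.03,.04,-.5
```

```text
t: 33.45
eef_pos: [0.5512, 0.0234, 0.1305]
ee_rot: [-3.14, 0.177, 0.041]
force: [-0.1, -0.3, -2.8]
width: 0.0212
gripper_force: 59.9
.46,.02,.035,.04,-.25 [0.531 0.023 0.13 ] [-19.4, -0.3, 4.3] [-0.002, 0.247, 0.001] [0.43, 0.17, -0.51, 0.04, -0.83, 1.16]
.46,.02,.03,.04,-.5 [0.506 0.022 0.139] [-46.3, -0.3, -0.7] [-0.002, 0.497, 0.0] [0.53, -0.02, -0.86, 0.33, -0.47, 0.8]
```

```bash
python3 -m jog '[[[-4,0,1,0,0.05,0,0],[-8,0,2,0,0.1,0,0],[-12,0,3,0,0.15,0,0],[-16,0,4,0,0.2,0,0],[-19.5,0,4.3,0,0.25,0,0],[-19.5,0,4.3,0,0.25,0,0],[-19.5,0,4.3,0,0.25,0,0],[-30,0,3,0,0.35,0,0],[-46,0,-1,0,0.5,0,0],[-46,0,-1,0,0.5,0,0],[-46,0,-1,0,0.5,0,0],[-46,0,-1,0,0.5,0,0]]]' 60
python3 - <<'E'
from h import *
im,D=grab_frame('scene')
for r in spot_in('sleeve_0','scene'): u=r['uv'];print(np.round(u),round(r['confidence'],2),world('scene',u,D[int(u[1]),int(u[0])]).round(3))
E
python3 gow.py .46,.02,.15,.04,-.3  .46,.02,.2,.04,0
```

```text
t: 34.95
eef_pos: [0.5094, 0.0225, 0.1395]
ee_rot: [-3.14, -0.323, 0.039]
force: [-0.2, 0.4, -0.5]
width: 0.0217
gripper_force: 59.9
[322. 324.] 0.73 [0.386 0.003 0.024]
[332. 316.] 0.65 [0.418 0.008 0.024]
[316. 325.] 0.62 [0.372 0.004 0.027]
.46,.02,.15,.04,-.3 [0.527 0.023 0.248] [51.3, 0.1, -98.0] [-0.001, -0.202, -0.001] [0.45, 0.02, -0.39, 0.06, -1.05, 1.13]
.46,.02,.2,.04,0 [0.553 0.024 0.274] [84.1, 0.0, -114.3] [-0.001, -0.502, -0.001] [0.36, 0.25, -0.03, -0.06, -1.47, 1.27]
```

```bash
python3 -m jog '[[[10,0,-20,0,-0.05,0,0],[30,0,-60,0,-0.12,0,0],[51,0,-98,0,-0.2,0,0],[70,0,-108,0,-0.35,0,0],[84,0,-114,0,-0.5,0,0],[84,0,-114,0,-0.5,0,0]]]' 60
python3 gow.py .46,.02,.29,.04,0 .455,.23,.29,.25,0 .448,.439,.29,.457,0 .448,.439,.04,.457,0
```

```text
t: 35.8
eef_pos: [0.5544, 0.0236, 0.2697]
ee_rot: [-3.141, 0.185, 0.038]
force: [-0.8, 0.7, -2.1]
width: 0.0214
gripper_force: 59.9
.46,.02,.29,.04,0 [0.553 0.024 0.364] [-19.2, -0.2, -92.4] [-0.001, 0.005, -0.002] [0.36, 0.22, 0.13, -0.06, -1.66, 1.25]
.455,.23,.29,.25,0 [0.545 0.253 0.364] [-18.3, -229.5, -92.5] [-0.039, 0.005, -0.208] [0.71, 0.3, 0.25, -0.08, -1.68, 1.11]
.448,.439,.29,.457,0 [0.531 0.48  0.364] [-23.2, -456.8, -91.5] [-0.076, 0.005, -0.412] [0.96, 0.51, 0.57, -0.09, -1.79, 1.06]
.448,.439,.04,.457,0 [0.531 0.48  0.114] [22.9, -456.7, 154.2] [-0.076, 0.005, -0.412] [0.96, 0.61, 0.18, -0.09, -1.3, 1.1]
```

```bash
python3 -m jog '[[[-8,0,-40,0,0,0,0],[-18,0,-90,0,0,0,0],[-19,-40,-92,-0.007,0.005,-0.04,0],[-18,-90,-92,-0.015,0.005,-0.08,0],[-18,-140,-92,-0.024,0.005,-0.13,0],[-18,-190,-92,-0.032,0.005,-0.175,0],[-18,-240,-92,-0.04,0.005,-0.22,0],[-19,-290,-92,-0.05,0.005,-0.265,0],[-20,-340,-92,-0.058,0.005,-0.31,0],[-21,-390,-92,-0.066,0.005,-0.355,0],[-22,-430,-92,-0.072,0.005,-0.39,0],[-23,-457,-92,-0.076,0.005,-0.412,0],[-14,-457,-45,-0.076,0.005,-0.412,0],[-4,-457,10,-0.076,0.005,-0.412,0],[6,-457,62,-0.076,0.005,-0.412,0],[14,-457,108,-0.076,0.005,-0.412,0],[20,-457,140,-0.076,0.005,-0.412,0],[23,-457,154,-0.076,0.005,-0.412,0],[23,-457,154,-0.076,0.005,-0.412,0],[23,-457,154,-0.076,0.005,-0.412,0]]]' 60
python3 gow.py .448,.439,.001,.457,0
```

```text
t: 38.3
eef_pos: [0.5288, 0.4806, 0.1198]
ee_rot: [3.141, 0.171, 0.459]
force: [0.1, -0.3, -1.0]
width: 0.0218
gripper_force: 59.9
.448,.439,.001,.457,0 [0.531 0.48  0.075] [9.3, 1.6, 43.8] [0.001, -0.009, 0.002] [0.96, 0.64, 0.14, -0.09, -1.24, 1.11]
```

```bash
python3 -m jog '[[[3,0,15,0,-0.009,0,0],[6,0,30,0,-0.009,0,0],[7.5,0,38,0,-0.009,0,0],[7.5,0,38,0,-0.009,0,0]]]' 60
python3 -m jog '[[[0.4,0,2,0,0,0,0],[0.7,0,4,0,0,0,0],[0.7,0,4,0,0,0,0]]]' 60;python3 gow.py .448,.439,.001,.457,0
```

```text
t: 38.8
eef_pos: [0.5284, 0.4795, 0.0777]
ee_rot: [3.139, 0.185, 0.458]
force: [0.4, 0.1, -1.4]
width: 0.0217
gripper_force: 59.9
t: 39.17
eef_pos: [0.5287, 0.4801, 0.0752]
ee_rot: [3.14, 0.183, 0.458]
force: [-0.0, -0.0, -0.5]
width: 0.0219
gripper_force: 59.9
.448,.439,.001,.457,0 [0.531 0.48  0.075] [2.0, 1.2, -0.2] [0.002, 0.003, 0.001] [0.96, 0.64, 0.14, -0.09, -1.24, 1.11]
```

Contact is near. Next: lower 1.5 mm more, release, and back off along the tool.

```bash
python3 -m jog '[[[0.3,0,1.2,0,0,0,0],[0.3,0,1.5,0,0,0,0],[0.3,0,1.5,0,0,0,0],[0.3,0,1.5,0,0,0,30],[0.3,0,1.5,0,0,0,50],[0.3,0,1.5,0,0,0,60],[0.3,0,1.5,0,0,0,60],[0.3,0,1.5,0,0,0,60]]]' 60
python3 -m jog '[[[0,0,-10,0,0,0,60],[0,0,-30,0,0,0,60],[0,0,-70,0,0,0,60],[0,0,-120,0,0,0,60],[0,0,-160,0,0,0,60],[0,0,-160,0,0,0,60]]]'
python3 - <<'E'
from h import *
for c in('wrist','scene','top'):
    im,D=grab_frame(c);C=cloud(c,D);hsv=cv2.cvtColor(im,cv2.COLOR_BGR2HSV).astype(int);H,S,V=[hsv[...,i] for i in range(3)];X,Y,Z=[C[...,i] for i in range(3)]
    b=(D>0)&(X>.4)&(X<.6)&(Y>.39)&(Y<.54);o=b&(H<15)&(S>150)&(V>70)
    for lo,hi in((.03,.05),(.09,.108),(.108,.125)):
        p=C[o&(Z>lo)&(Z<hi)]; print(c,'grip',lo,len(p),p.mean(0).round(4) if len(p) else '')
    p=C[b&(Z>.026)&(Z<.045)&(S<90)]
    if len(p)>5: print(c,'backwall top',p.max(0).round(3),p.min(0).round(3))
    if c!='wrist':
        print(c,[(round(r['confidence'],2),world(c,r['uv'],D[int(r['uv'][1]),int(r['uv'][0])]).round(3).tolist()) for r in spot_in('sleeve_0',c)])
        m=((H<6)|(H>174))&(S>150)&(X>.55)&(X<.7)&(Y>.2)&(Y<.36)&(Z>.15); print('handle z',np.percentile(C[m][:,2],95) if m.any() else None)
s=arm.get_state();print(s['t'],s['force'])
E
```

```text
t: 40.17
eef_pos: [0.5288, 0.4801, 0.0736]
ee_rot: [3.14, 0.183, 0.458]
force: [-0.2, -0.8, 0.0]
width: 0.0589
gripper_force: 0.0
t: 40.92
eef_pos: [0.5567, 0.4943, 0.2362]
ee_rot: [-3.141, 0.175, 0.459]
force: [0.2, 0.2, -0.7]
width: 0.0599
gripper_force: 0.0
wrist grip 0.03 138 [0.5355 0.4846 0.0384]
wrist grip 0.09 124 [0.5382 0.4849 0.1022]
wrist grip 0.108 411 [0.5303 0.4812 0.1094]
wrist backwall top [0.54  0.52  0.033] [0.496 0.431 0.026]
scene grip 0.03 46 [0.5259 0.4725 0.0397]
scene grip 0.09 19 [0.5261 0.4732 0.1034]
scene grip 0.108 20 [0.5266 0.4754 0.1107]
scene backwall top [0.537 0.521 0.034] [0.494 0.429 0.026]
scene [(0.97, [0.424, 0.006, 0.026]), (0.76, [0.371, 0.008, 0.025]), (0.58, [0.39, 0.006, 0.022])]
handle z 0.21239361966681167
top grip 0.03 8 [0.529  0.476  0.0327]
top grip 0.09 2 [0.5375 0.4833 0.107 ]
top grip 0.108 49 [0.5334 0.4834 0.1125]
top backwall top [0.542 0.522 0.044] [0.5   0.435 0.027]
top [(0.79, [0.374, 0.021, 0.033]), (0.79, [0.392, 0.027, 0.027]), (0.63, [0.422, 0.018, 0.03])]
handle z 0.21463315954839085
41.175 [ 0.1771218  -0.79436233 -0.09321431]
```

Run:
```python
from station import arm
print(arm.job_done())
```

```text
the job is handed in; nothing more can be done
None
```

The job is handed in: camera depth and pose readings put all three sleeves in the blue tray, the scoop upright at its old spot and the bin still tipped at about 0.5 rad, but the verdict was not shown, and I viewed 11 pictures against the limit of 10.

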